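Load the polishing-tape dispenser, close it with its double lid and take off the outer lid

TASK

Slide the roll of polishing tape up off its post and stand it in the round dispenser base; then carry the double lid as one nested piece, held by the inner lid's side, and lower it over the roll until it sits fully home on the base, and let go of it. Then lift the outer lid alone by its knob, leaving the inner lid in place, and finish while still holding the outer lid level and still in the gripper, about 10 cm above the inner lid and touching nothing else. Leave the other things on the bench alone.

Things in the scene. Friction and masses are not known exactly. Their poses are not given: they have to be found in the camera images.
- roll_center (a point): (All sizes in mm.) Centre (half-way up) of the pale wound roll of polishing tape: a rigid ring standing upright, 40 outside diameter, 24 bore, 28 high, 60 g; z along its axis. It starts threaded on the post, its underside 22 above the bench. It can be gripped across its outside; grip its upper 20 mm so that the fingers stay above the base's 6 mm rim when it is set down.
- post: Fixed upright steel post: pin 14 in diameter whose top is 68 above the bench, a shoulder 28 in diameter whose top (22 above the bench) carries the roll, and a foot disc 72 in diameter and 6 thick. Origin: centre of the foot's underside on the bench; z up.
- base_seat (a point): Centre of the top face of the fixed grey dispenser base: a disc 80 in diameter whose flat top is 20 above the bench (this point). On it stands a round rim 6 high, 55 outside diameter at its foot tapering to 52.4 at its top, inside diameter 47.4 at its top. The roll stands inside the rim on this face; the inner lid slips over the outside of the rim and rests on this face around it.
- inner_center (a point): Centre (half-way up, 17.5 above its underside) of the aluminium inner lid: an upside-down cup 67 outside diameter, 60 inside diameter, 35 high, open below (31 deep inside), with straight vertical sides to grip across; 120 g. On its flat top a collar 44 in diameter, 6 high, with a 28 hole. It starts standing on the bench, open side down, with the outer lid on top; gripped by its side it carries the outer lid along. Fully home on the base its underside is 20 above the bench.
- outer_knob (a point): Centre of the round knob of the dark steel outer lid: knob 20 in diameter, 14 high, on the middle of a cap 60 in diameter, 12 high; 70 g. The cap lies loosely on the inner lid's flat top, its hollow underside (50 wide) over the collar. This point lies 19 above the cap's underside, 36.5 above the inner lid's centre when nested; the knob's top is 26 above the cap's underside, 61 above the inner lid's underside. z up.
- driver: Bystander: screwdriver, about 200 long, lying on the bench beyond the work; leave alone.
- tray: Bystander: open grey plastic tray 90 x 120 x 25 with key blanks in it; origin centre of its underside; leave alone.
- oil: Bystander: small oil bottle 44 in diameter, 110 tall; origin centre of its underside; leave alone.
Things that resemble listed ones, but are neither listed nor needed, are in the scene too. Leave any purple or yellow look-alike of the part that bears outer_knob alone.

How it is judged:
By the outcome, as a careful person would: the job done as asked, in the order asked, and still so for the second after the job is handed in, while the arm keeps its last pose, push and grip.
It also fails if it takes over 62 s, if anything falls off the work surface, if the arm or the gripper's body presses on something with over 40 N, if the wrist force passes 120 N, or if a joint passes its speed limit or range.

ROBOT

A 6-joint arm with a two-finger parallel gripper is mounted at the origin on the work surface. World frame = base frame: x ahead of the robot, y to its left, z up, the work surface at z = 0. Lengths are in m, angles in rad, forces in N, time in s.
With the tool pointing down it reaches from about 0.4 to 0.925 m from the base axis. Payload 3.4 kg.
Tool frame: the origin (TCP) lies on the front face of the gripper's body, between the roots of the fingers; the fingertips stand 73 mm ahead of it and the grasp point (between the pads) lies 54 mm ahead of it; z points along the fingers, x is the direction in which the jaws open and shut, and the axes are right-handed (so a half turn about z gives the same grasp; the last joint's range is limited). The gripper opens to 85 mm and grips with 20 to 120 N. Pads are 22 mm wide; open, the fingers measure 114 mm over their backs; the gripper's body (76 mm by 85 mm) begins 54 mm behind the grasp point. The pads swing forward as they close: fully open they stand 13 mm farther back than shut.
Start: joints at [1.048, 0.307, 1.506, -0, 1.328, -0.073], TCP at [0.25, 0.518, 0.304] pointing down, gripper open.
Joint ranges: [-3.12, 3.12], [-1.05, 2.28], [0.14, 2.33], [-1.42, 4.57], [0.1, 2.73], [-2.68, 2.68]. Speed limits (rad/s): [2.57, 2.57, 3.14, 3.14, 3.14, 3.14].

INTERFACE

Orientations are given as a unit quaternion [w, x, y, z].
In Python, from rig import status, camera, finish_job gives the robot as it stands.
- The arm moves only by the tool apply_moves, never from a script. Its argument "deltas" is a list of rows, each a list of 3 entries, a list of its own where there are three numbers: the gripper's target within -1 to 1 (fully open at 1, half-way at 0, shut at -1), then the shift along the world's x, y, z in m, then the turn about the world's z in rad. A call has 1 to 5 rows; each row shifts and turns the pose as measured when the row begins; what a row does not reach is not made up. A row lasts 1/10 s, in which the tool goes at most 50 mm and 8.59 degrees, less where a joint would pass 70% of its speed; a pose out of reach is approached as far as the arm can. A call with a gripper value outside its range is refused whole. The fingers move at their own pace and stop on an object; the grip force is fixed at half the most. Time passes only in rows, so rows that do not move let the fingers close. It gives the time, the measured TCP pose, the force and the opening at its end, in the units of the state.
- status.state(): the state, without advancing time (a new reading comes with each control period).
- camera(name): name is "side" or "top"; returns a dict with "img" (400x640x3 uint8, blue, green, red), "K" (3x3 intrinsics, pixels), "rvec" (rotation vector, rad) and "tvec" (3), from world to camera coordinates, as OpenCV has them. Camera axes: x right, y down, z forward; pixel columns grow to the right and rows downward; lengths in m; the calibration is good to about 2 mm. A picture is of the moment at which its call begins. There is no depth.
- finish_job(): hands the job in, once; it reports no verdict.
The state is a dict: "t": time; "q": joint angles; "qvel": joint speeds; "tau": joint torques, N m; "ee_pos": TCP position; "eef_rot": TCP orientation; "force": force on the tool from outside, world axes, zero at the start; "moment": the same for the moment, N m; "opening": opening from 0.0 (shut) to 1.0 (fully open).
Only numpy, scipy, OpenCV 4.12 (cv2) and the standard library are available. Lean on these libraries where they do the work, as an engineer would, in place of code of your own. Each camera call takes 0.05 s, during which the arm holds its last target. There are 200 camera calls.

## Working session

There is one attempt and no reset: what is moved stays moved. The work goes in short steps, Python scripts to look and compute and a tool call to move; the robot and the scene stay as the last step left them, time stands still between calls to the robot, and variables do not carry over. Pictures are saved under pics/ and viewed, about 8 in all and at most 12, crops included, and the job is handed in when it is done.

Besides the shell and the picture viewer there is one more tool, called after "Request:" by a JSON object that holds its "api" and its "payload", one argument or row to a line. apply_moves: Moves the arm, as the interface text tells. Its arguments: {"type":"object","properties":{"deltas":{"type":"array"}},"required":["deltas"]}

```bash
mkdir -p pics
cat > h.py <<'E'
import numpy as np, cv2
from rig import status, camera, finish_job
def ray(c,u,v):
    R=cv2.Rodrigues(np.array(c["rvec"],float))[0]; t=np.array(c["tvec"],float).ravel()
    d=R.T@np.linalg.inv(np.array(c["K"]))@np.array([u,v,1.]); return -R.T@t,d
def atz(c,u,v,z):
    o,d=ray(c,u,v); return (o+d*(z-o[2])/d[2]).round(4)
def proj(c,p):
    return cv2.projectPoints(np.array(p,float).reshape(-1,1,3),np.array(c["rvec"],float),np.array(c["tvec"],float),np.array(c["K"],float),None)[0].reshape(-1,2).round(1)
E
python3 - <<'E'
from h import *
import pickle
for n in("side","top"):
    c=camera(n); cv2.imwrite(f"pics/{n}0.png",c["img"]); pickle.dump(c,open(n+"0.pkl","wb"))
    print(n,ray(c,320,200),c["K"][0][0])
print(status.state())
E
```

```text
side (array([ 0.06519318, -0.38139645,  0.75651317]), array([ 0.54576187,  0.50993221, -0.66501879])) 436.0007799833673
top (array([0.55746218, 0.10484872, 1.14314908]), array([ 0.05168389,  0.00949627, -0.99869262])) 437.3114392646804
{'t': 0.1, 'q': array([ 1.04747911e+00,  3.07497460e-01,  1.50757033e+00, -2.40281287e-05,
        1.32839167e+00, -7.35070746e-02]), 'qvel': array([-0.00214791, -0.00095211, -0.00387481, -0.00013261,  0.00039955,
        0.00138139]), 'tau': array([-7.10960012e-04, -4.58528674e+01, -2.52609551e+01, -2.46075897e-04,
        5.68118368e-03, -2.89058437e-05]), 'ee_pos': array([0.24978628, 0.51735123, 0.30306304]), 'eef_rot': array([ 4.47105367e-04,  8.46991175e-01,  5.31606130e-01, -8.19438460e-04]), 'force': array([-0.02475879, -0.44956773,  0.16353218]), 'moment': array([-0.01064578, -0.02148235,  0.05414445]), 'opening': 1.0010131107218074}
```

View pics/side0.png

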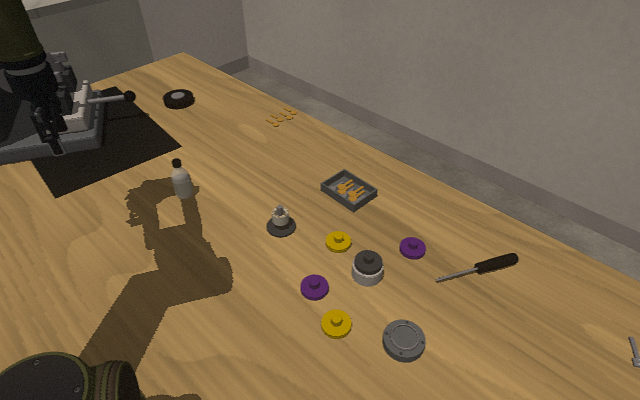

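View pics/top0.png

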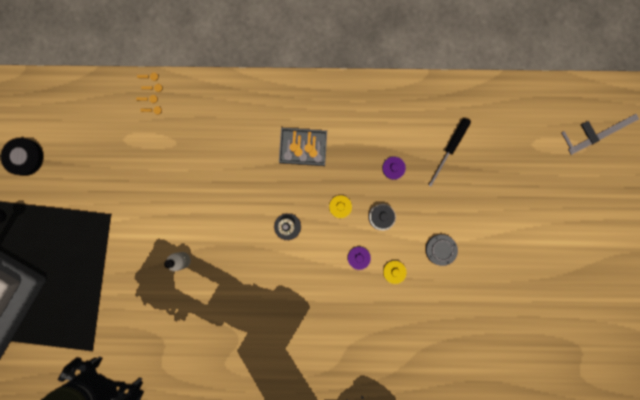

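Side view: the post with the roll is at (281,220), the nested lids (dark cap on a silver cup) at (368,265), and the base at (404,340). Things that could be taken for the outer lid are the yellow caps at (338,241) and (336,323) and the purple caps at (314,287) and (412,247). My choice is the dark cap on silver at (368,262). In the top view these are the post (287,227), lids (381,215) and base (441,250). Next is a close crop plus measurements.

Run:
```python
from h import *
import pickle
s=pickle.load(open("side0.pkl","rb"));t=pickle.load(open("top0.pkl","rb"))
a=cv2.resize(s["img"][190:370,240:450],None,fx=3,fy=3,interpolation=cv2.INTER_CUBIC)
cv2.imwrite("pics/crop_side.png",a)
b=cv2.resize(t["img"][140:300,260:470],None,fx=3.8,fy=3.8,interpolation=cv2.INTER_CUBIC)[:600]
cv2.imwrite("pics/crop_top.png",b)
for n,u,v,z in[("roll top",287,226.5,.05),("foot",287,227,.006),("cap",381,215,.047),("base",441,250,.02),("pur",394,168,.01),("yel",340.5,207,.01),("pur2",359,258,.01),("yel2",395,272,.01),("oil",172,262,.08),("tray",303,147,.02)]:
    print(n,atz(t,u,v,z))
print("side",atz(s,281,226,.006),atz(s,404,338,.02),atz(s,368,259,.047))
```

```text
roll top [0.5466 0.1968 0.05  ]
foot [0.5449 0.2005 0.006 ]
cap [ 0.5786 -0.0378  0.047 ]
base [ 0.4921 -0.1947  0.02  ]
pur [ 0.7018 -0.0753  0.01  ]
yel [0.5986 0.0623 0.01  ]
pur2 [0.4678 0.0131 0.01  ]
yel2 [ 0.4333 -0.0797  0.01  ]
oil [0.4567 0.4728 0.08  ]
tray [0.7522 0.1614 0.02  ]
side [0.5471 0.1977 0.006 ] [ 0.4942 -0.1985  0.02  ] [ 0.5803 -0.0409  0.047 ]
```

View pics/crop_side.png

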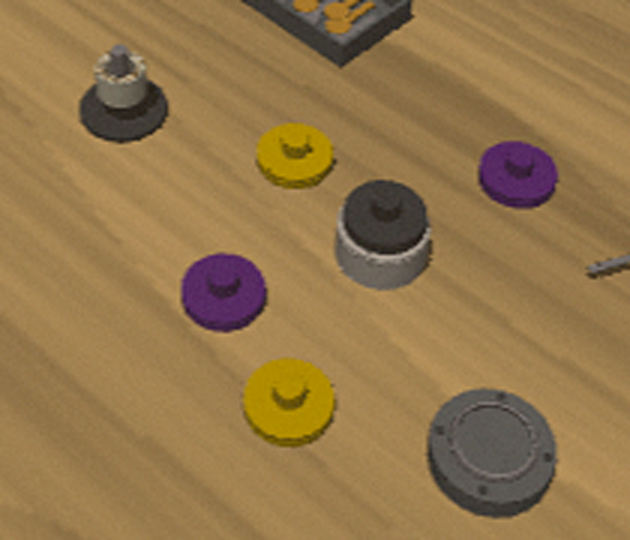

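View pics/crop_top.png

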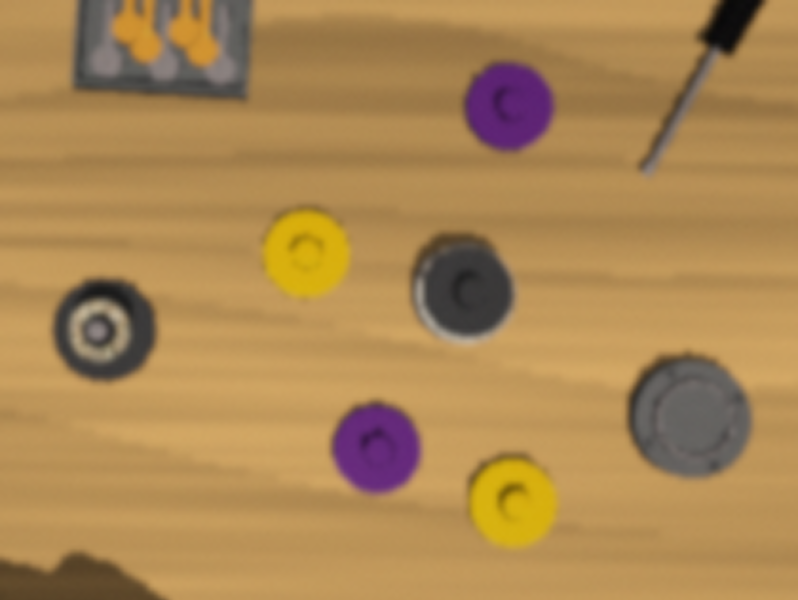

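Crop shows the dark cap with knob nested on the silver cup at side px (369,258). The two yellow and two purple caps lie singly on the bench, so the choice is confirmed. I'm refining from the centres of the crop features.

Run:
```python
from h import *
import pickle
s=pickle.load(open("side0.pkl","rb"));t=pickle.load(open("top0.pkl","rb"))
for n,k in(("top",t),("side",s)):
  P={"top":dict(roll=(286,226.2,.05),pin=(285.6,226.6,.068),knob=(383.7,216.1,.061),cap=(383,216.3,.047),base=(442.2,249.5,.026)),
     "side":dict(roll=(280.3,214.7,.05),pin=(280,205.5,.068),knob=(368.8,257.5,.061),cap=(368.1,261.1,.047),base=(403.8,336.5,.026))}[n]
  for a,(u,v,z) in P.items(): print(n,a,atz(k,u,v,z))
  print(proj(k,[[.25,.518,.304]]))
```

```text
top roll [0.5473 0.1993 0.05  ]
top pin [0.5465 0.1987 0.068 ]
top knob [ 0.5758 -0.0427  0.061 ]
top cap [ 0.5755 -0.0428  0.047 ]
top base [ 0.4937 -0.1961  0.026 ]
[[104.5 381.4]]
side roll [0.5432 0.1923 0.05  ]
side pin [0.5518 0.2011 0.068 ]
side knob [ 0.5745 -0.0462  0.061 ]
side cap [ 0.5758 -0.0446  0.047 ]
side base [ 0.493  -0.1979  0.026 ]
[[ 49.3 116.8]]
```

Request:
{"api": "apply_moves", "payload": {
  "deltas": [
    [1,[0.03,-0.035,0],-0.1],
    [1,[0.03,-0.035,0],-0.1],
    [1,[0.03,-0.035,0],-0.1],
    [1,[0.03,-0.035,0],-0.1],
    [1,[0.03,-0.035,0],0]
  ]
}}

```text
t: 0.6
ee_pos: [0.3989, 0.3412, 0.3005]
eef_rot: [-0.001, 0.936, 0.351, -0.002]
force: [0.0, -0.2, 0.4]
opening: 1.0
```

Request:
{"api": "apply_moves", "payload": {
  "deltas": [
    [1,[0.03,-0.03,-0.02],0],
    [1,[0.03,-0.03,-0.02],0],
    [1,[0.03,-0.03,-0.02],0],
    [1,[0.03,-0.03,-0.02],0],
    [1,[0,0,0],0]
  ]
}}

```text
t: 1.1
ee_pos: [0.5262, 0.2115, 0.2178]
eef_rot: [-0.0, 0.937, 0.348, -0.0]
force: [-0.6, 0.5, 0.5]
opening: 0.998
```

Request:
{"api": "apply_moves", "payload": {
  "deltas": [
    [1,[0.021,-0.0125,-0.03],0],
    [1,[0,0,-0.03],0],
    [1,[0,0,0],0]
  ]
}}

```text
t: 1.4
ee_pos: [0.5482, 0.1975, 0.1559]
eef_rot: [-0.001, 0.938, 0.346, -0.001]
force: [-1.1, -0.5, -0.1]
opening: 0.998
```

Run:
```python
from h import *
st=status.state();print(st["ee_pos"],st["force"])
p=st["ee_pos"];o=[]
for n in("side","top"):
    c=camera(n); u,v=proj(c,[[p[0],p[1],.05]])[0].astype(int); print(n,u,v)
    o.append(cv2.resize(c["img"][v-45:v+45,u-50:u+50],None,fx=4,fy=4,interpolation=cv2.INTER_CUBIC))
cv2.imwrite("pics/c1.png",np.hstack(o))
```

```text
[0.54819067 0.19754238 0.15587777] [-1.12955132 -0.46986444 -0.13926731]
side 280 212
top 286 225
```

View pics/c1.png

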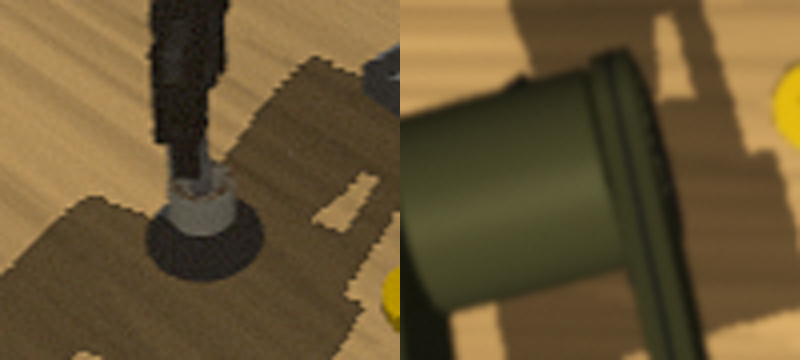

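The side crop shows the open fingers around the post axis, with the roll centre at crop (202,200) against 200 for the TCP. The fingers' apparent left offset matches the jaw angle, so it is centred. Descending and closing.

Request:
{"api": "apply_moves", "payload": {
  "deltas": [
    [1,[-0.001,0.001,-0.03],0],
    [1,[0,0,-0.02],0],
    [1,[0,0,-0.005],0],
    [-1,[0,0,0],0],
    [-1,[0,0,0],0]
  ]
}}

```text
t: 2.0
ee_pos: [0.553, 0.2044, 0.1129]
eef_rot: [-0.0, 0.937, 0.349, 0.011]
force: [0.4, -0.6, -0.2]
opening: 0.69
```

Request:
{"api": "apply_moves", "payload": {
  "deltas": [
    [-1,[0,0,0],0],
    [-1,[0,0,0],0],
    [-1,[0,0,0],0],
    [-1,[0,0,0],0],
    [-1,[0,0,0],0]
  ]
}}

```text
t: 2.5
ee_pos: [0.5504, 0.2025, 0.1165]
eef_rot: [0.001, 0.937, 0.35, 0.009]
force: [-1.3, -0.7, -1.8]
opening: 0.426
```

Request:
{"api": "apply_moves", "payload": {
  "deltas": [
    [-1,[0,0,0],0],
    [-1,[0,0,0],0]
  ]
}}

```text
t: 2.7
ee_pos: [0.5504, 0.2025, 0.1167]
eef_rot: [0.001, 0.937, 0.35, 0.009]
force: [0.0, -1.3, -1.6]
opening: 0.426
```

Run:
```python
from h import *
st=status.state();print(st)
p=st["ee_pos"]
c=camera("side"); u,v=proj(c,[[p[0],p[1],.05]])[0].astype(int); print(u,v)
cv2.imwrite("pics/c2.png",cv2.resize(c["img"][v-60:v+40,u-55:u+55],None,fx=5,fy=5,interpolation=cv2.INTER_CUBIC))
```

```text
{'t': 2.7, 'q': array([ 2.81159657e-01,  5.11395173e-01,  1.71578095e+00, -1.41059997e-03,
        8.97059794e-01, -4.32640774e-01]), 'qvel': array([-0.0006618 , -0.00178368, -0.00115569, -0.00061616,  0.00143528,
       -0.00049372]), 'tau': array([ 3.84524167e-01, -5.19969749e+01, -1.88327479e+01,  2.04338059e-01,
       -4.98782080e-01,  2.24000534e-03]), 'ee_pos': array([0.55038262, 0.20253828, 0.11669328]), 'eef_rot': array([0.00121006, 0.93679672, 0.34976604, 0.00861138]), 'force': array([ 0.03962295, -1.3213843 , -1.55789453]), 'moment': array([-0.20636074,  0.11771894,  0.02028781]), 'opening': 0.42564768030010386}
279 211
```

View pics/c2.png

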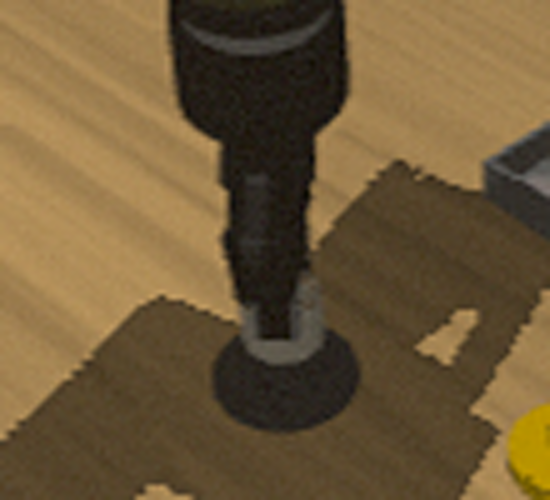

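The side crop shows the fingertips (275,341) on the near side of the roll, whose bottom edge is at (283,363). The foot's front edge is at (283,431), so the roll looks raised a few mm. Converting these to heights.

Run:
```python
from h import *
import pickle
c=pickle.load(open("side0.pkl","rb"))
st=status.state();p=st["ee_pos"]
C=np.array([.547,.199]);vd=C-np.array([.065,-.381]);vd/=np.linalg.norm(vd);j=np.array([np.cos(.715),np.sin(.715)])
def zfor(v,xy):
    zs=np.linspace(-.02,.12,281);P=proj(c,[[*xy,z] for z in zs]);return zs[np.argmin(abs(P[:,1]-v))]
for d in(.02,.025,.03):print("tip",d,zfor(219.0,C-j*d))
print("rollbot",zfor(223.4,C-vd*.02),"foot check .0-.006",zfor(211-60+431/5-.2,C-vd*.036))
# before: crop1 bottom of roll
print("before rollbot",zfor(212-45+237/4-.2,C-vd*.02),"foot",zfor(212-45+281/4-.2,C-vd*.036))
```

```text
tip 0.02 0.04799999999999999
tip 0.025 0.05299999999999998
tip 0.03 0.05799999999999998
rollbot 0.03349999999999999 foot check .0-.006 0.003999999999999993
before rollbot 0.02499999999999999 foot 0.003999999999999993
```

The roll is gripped on its upper ~10 mm and already ~8 mm up. Lifting it clear of the pin (top at 68).

Request:
{"api": "apply_moves", "payload": {
  "deltas": [
    [-1,[0,0,0.015],0],
    [-1,[0,0,0.02],0],
    [-1,[0,0,0.02],0],
    [-1,[0,0,0.02],0],
    [-1,[0,0,0],0]
  ]
}}

```text
t: 3.25
ee_pos: [0.5526, 0.2041, 0.194]
eef_rot: [0.001, 0.937, 0.35, 0.011]
force: [1.3, 0.2, -0.5]
opening: 0.43
```

Run:
```python
from h import *
st=status.state();p=st["ee_pos"];print(p,st["eef_rot"],st["force"],st["opening"])
c=camera("side"); u,v=proj(c,[[p[0],p[1],.07]])[0].astype(int); print(u,v)
cv2.imwrite("pics/c3.png",cv2.resize(c["img"][v-60:v+50,u-60:u+60],None,fx=5,fy=5,interpolation=cv2.INTER_CUBIC))
```

```text
[0.55257639 0.20407641 0.1939782 ] [5.30238778e-04 9.36854108e-01 3.49552011e-01 1.08392599e-02] [ 1.32884172  0.16845595 -0.54939076] 0.4298343327392185
279 204
```

View pics/c3.png

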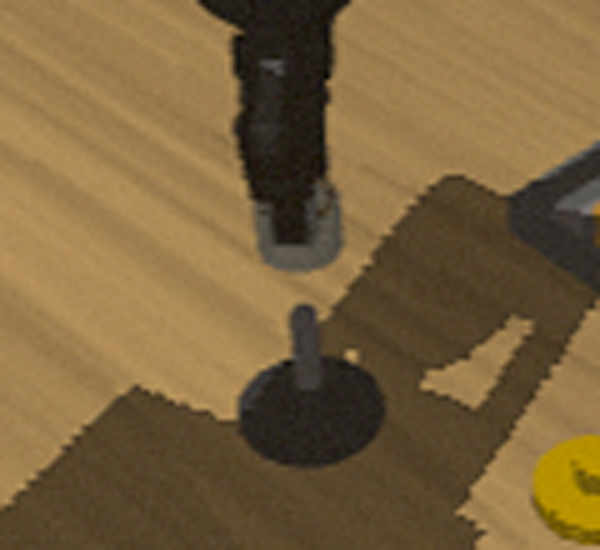

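The roll is clear of the post and hangs level enough (1.2° tilt), with its bottom at crop (300,268). Carrying it to the base.

Request:
{"api": "apply_moves", "payload": {
  "deltas": [
    [-1,[-0.004,-0.025,0],0],
    [-1,[-0.006,-0.04,0],0],
    [-1,[-0.006,-0.04,0],0],
    [-1,[-0.006,-0.04,0],0],
    [-1,[-0.006,-0.04,0],0]
  ]
}}

```text
t: 3.8
ee_pos: [0.5231, 0.0194, 0.1876]
eef_rot: [-0.001, 0.935, 0.354, 0.01]
force: [-0.6, 0.2, -1.0]
opening: 0.425
```

Request:
{"api": "apply_moves", "payload": {
  "deltas": [
    [-1,[-0.006,-0.04,0],0],
    [-1,[-0.006,-0.04,0],0],
    [-1,[-0.006,-0.04,0],0],
    [-1,[-0.006,-0.04,0],0],
    [-1,[0,0,0],0]
  ]
}}

```text
t: 4.3
ee_pos: [0.4952, -0.1503, 0.1815]
eef_rot: [-0.002, 0.936, 0.352, 0.008]
force: [0.9, 0.2, -0.3]
opening: 0.427
```

Request:
{"api": "apply_moves", "payload": {
  "deltas": [
    [-1,[-0.003,-0.03,-0.01],0],
    [-1,[0,-0.017,-0.01],0],
    [-1,[0,0,-0.01],0],
    [-1,[0,0,0],0],
    [-1,[0,0,0],0]
  ]
}}

```text
t: 4.8
ee_pos: [0.4904, -0.1966, 0.1459]
eef_rot: [-0.005, 0.937, 0.35, 0.006]
force: [0.3, 0.4, -0.8]
opening: 0.429
```

Run:
```python
from h import *
from scipy.spatial.transform import Rotation as Ro
st=status.state();p=st["ee_pos"];q=st["eef_rot"];print(p,Ro.from_quat(np.r_[q[1:],q[0]]).as_matrix().round(3).tolist(),st["force"],st["opening"])
o=[]
for n in("side","top"):
    c=camera(n); u,v=proj(c,[[.4935,-.197,.04]])[0].astype(int); print(n,u,v)
    v=min(v,349)
    o.append(cv2.resize(c["img"][v-60:v+50,u-45:u+45],None,fx=4.4,fy=4.4,interpolation=cv2.INTER_CUBIC))
cv2.imwrite("pics/c4.png",np.hstack(o))
```

```text
[ 0.49040392 -0.19658503  0.14590036] [[0.754, 0.656, 0.008], [0.656, -0.754, 0.015], [0.015, -0.006, -1.0]] [ 0.28162505  0.36032454 -0.77230591] 0.42869752148596835
side 404 331
top 444 249
```

View pics/c4.png

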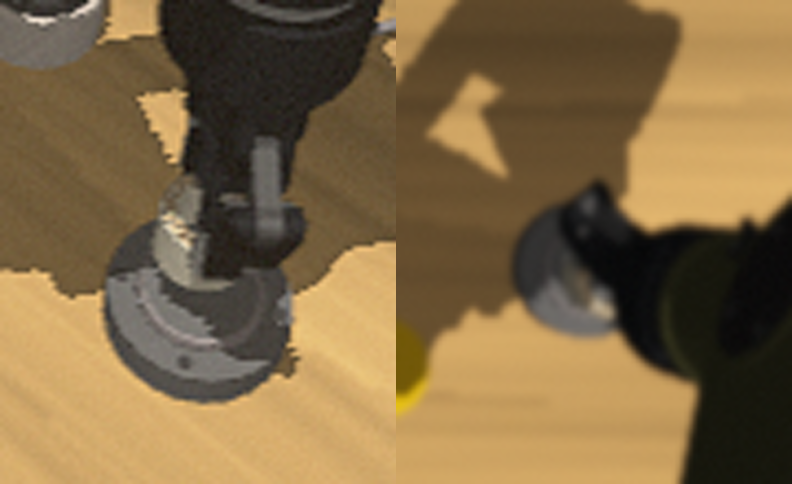

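Run:
```python
from h import *
import pickle
c=pickle.load(open("side0.pkl","rb"))
P=proj(c,[[.4935,-.197,.02],[.491,-.1955,.074],[.491,-.1955,.060],[.4935,-.197,.060]])
print((P-np.array([404-45,331-60])+.4)*4.4)
```

```text
[[195.8  295.24]
 [206.8  226.16]
 [201.96 245.08]
 [208.56 243.76]]
```

The side crop shows the roll over the base, slightly left of centre: roll centre column ~199 against ~208 wanted, about 4 mm. Correcting and lowering.

Request:
{"api": "apply_moves", "payload": {
  "deltas": [
    [-1,[0.003,-0.003,-0.01],0],
    [-1,[0,0,-0.01],0],
    [-1,[0,0,0],0],
    [-1,[0,0,0],0]
  ]
}}

```text
t: 5.3
ee_pos: [0.4946, -0.1977, 0.1256]
eef_rot: [-0.005, 0.936, 0.352, 0.007]
force: [0.0, -0.3, -0.5]
opening: 0.425
```

Run:
```python
from h import *
from scipy.spatial.transform import Rotation as Ro
st=status.state();p=st["ee_pos"];q=st["eef_rot"];print(p,Ro.from_quat(np.r_[q[1:],q[0]]).as_matrix()[:,2].round(3).tolist(),st["force"],st["opening"])
c=camera("side")
cv2.imwrite("pics/c5.png",cv2.resize(c["img"][290:370,354:454],None,fx=7,fy=7,interpolation=cv2.INTER_CUBIC))
print((proj(c,[[.4935,-.197,.026],[.4935,-.197,.04]])-[354,290]+.4)*7)
```

```text
[ 0.49464802 -0.19765321  0.12556447] [0.01, 0.014, -1.0] [ 0.04747071 -0.26633198 -0.48311265] 0.42478831145826806
[[349.3 324.8]
 [356.3 296.1]]
```

View pics/c5.png

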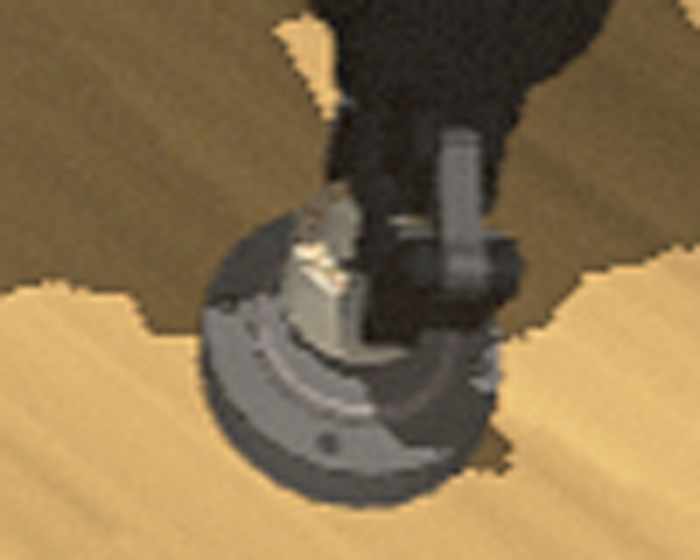

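Roll centre column ~356 matches the wanted 356, and the rows agree within ~3 mm. Lowering, watching force and height.

Request:
{"api": "apply_moves", "payload": {
  "deltas": [
    [-1,[0,0,-0.01],0],
    [-1,[0,0,-0.004],0],
    [-1,[0,0,0],0]
  ]
}}

```text
t: 5.65
ee_pos: [0.4947, -0.1977, 0.1124]
eef_rot: [-0.004, 0.936, 0.352, 0.008]
force: [-0.4, 0.3, 6.1]
opening: 0.432
```

Request:
{"api": "apply_moves", "payload": {
  "deltas": [
    [-1,[0,0,-0.004],0],
    [-1,[0,0,0],0]
  ]
}}

```text
t: 5.85
ee_pos: [0.4949, -0.1979, 0.1134]
eef_rot: [-0.003, 0.936, 0.352, 0.009]
force: [0.2, -0.0, -1.5]
opening: 0.43
```

Request:
{"api": "apply_moves", "payload": {
  "deltas": [
    [-1,[0,0,-0.003],0],
    [-1,[0,0,0],0]
  ]
}}

```text
t: 6.05
ee_pos: [0.4955, -0.1984, 0.1126]
eef_rot: [-0.002, 0.936, 0.352, 0.01]
force: [0.8, -0.8, -1.0]
opening: 0.433
```

Run:
```python
from h import *
c=camera("side"); cam=np.array([.0652,-.3814])
def zf(v,x,y):
    C=np.array([x,y]);d=C-cam;d/=np.linalg.norm(d);zs=np.linspace(-.02,.15,341)
    return zs[np.argmin(abs(proj(c,[[*(C-d*.02),z] for z in zs])[:,1]-v))]
print("c5 bottom ahead of TCP",.1256-zf(290+363/7-.4,.4953,-.1967))
print("c3",.194-zf(204-60+268/5-.4,.5539,.2045))
print("c4",.1459-zf(271+288/4.4-.4,.491,-.1955))
print("c2",.1167-zf(223.4,.5514,.2027))
im=c["img"];s=im[285:360,380:425].astype(int)
# print column brightness profile through roll front
for col in (398,400,402,404,406,408): print(col,[int(x) for x in im[318:362,col].mean(1)])
```

```text
c5 bottom ahead of TCP 0.0891
c3 0.08600000000000003
c4 0.08740000000000002
c2 0.08870000000000001
398 [91, 80, 63, 80, 91, 98, 85, 93, 81, 92, 162, 181, 210, 169, 152, 181, 125, 135, 140, 142, 139, 141, 143, 142, 135, 120, 115, 135, 154, 121, 111, 106, 124, 123, 123, 127, 123, 119, 78, 84, 80, 78, 75, 111]
400 [57, 59, 59, 84, 83, 86, 113, 105, 105, 113, 125, 161, 135, 216, 156, 162, 174, 165, 144, 146, 145, 146, 144, 144, 143, 137, 127, 124, 127, 153, 120, 94, 122, 114, 75, 76, 86, 120, 115, 84, 81, 81, 80, 87]
402 [27, 57, 87, 103, 90, 120, 114, 111, 112, 115, 119, 120, 88, 96, 143, 191, 188, 201, 108, 101, 113, 120, 132, 126, 125, 127, 131, 122, 122, 148, 142, 115, 104, 119, 103, 98, 106, 123, 122, 70, 83, 84, 81, 79]
404 [36, 34, 42, 47, 56, 72, 97, 104, 92, 87, 65, 74, 63, 51, 51, 76, 98, 83, 91, 105, 108, 109, 91, 81, 105, 117, 116, 77, 124, 124, 172, 120, 91, 118, 122, 120, 120, 119, 124, 93, 77, 79, 80, 78]
406 [42, 43, 44, 36, 45, 39, 44, 35, 35, 40, 37, 39, 44, 43, 43, 48, 65, 61, 44, 54, 40, 32, 30, 37, 33, 97, 116, 83, 60, 67, 127, 100, 92, 122, 123, 122, 121, 120, 123, 106, 77, 80, 79, 75]
408 [34, 44, 41, 43, 43, 46, 39, 38, 35, 43, 38, 42, 40, 41, 34, 33, 34, 38, 40, 39, 35, 32, 32, 37, 34, 97, 117, 78, 65, 67, 91, 82, 83, 62, 64, 88, 125, 119, 121, 99, 78, 82, 77, 70]
```

Run:
```python
from h import *
c=camera("side")
cv2.imwrite("pics/c6.png",cv2.resize(c["img"][300:365,367:442],None,fx=9,fy=9,interpolation=cv2.INTER_CUBIC))
cam=np.array([.0652,-.3814]);C=np.array([.4935,-.197]);d=(C-cam)/np.linalg.norm(C-cam)
for r,z in((.0237,.026),(.0262,.026),(.0275,.02),(.04,.02),(.02,.02),(.02,.026)):
    print(r,z,((proj(c,[[*(C-d*r),z],[*(C+d*r),z]])-[367,300]+.4)*9).tolist())
```

```text
0.0237 0.026 [[308.69999999999976, 425.69999999999976], [355.50000000000017, 234.0000000000002]]
0.0262 0.026 [[306.00000000000017, 436.50000000000017], [358.19999999999976, 224.1]]
0.0275 0.02 [[300.59999999999997, 457.19999999999976], [355.50000000000017, 234.0000000000002]]
0.04 0.02 [[288.00000000000017, 511.19999999999976], [367.19999999999976, 186.3000000000001]]
0.02 0.02 [[308.69999999999976, 425.69999999999976], [348.30000000000007, 263.69999999999976]]
0.02 0.026 [[312.30000000000007, 410.39999999999986], [351.89999999999986, 248.3999999999999]]
```

View pics/c6.png

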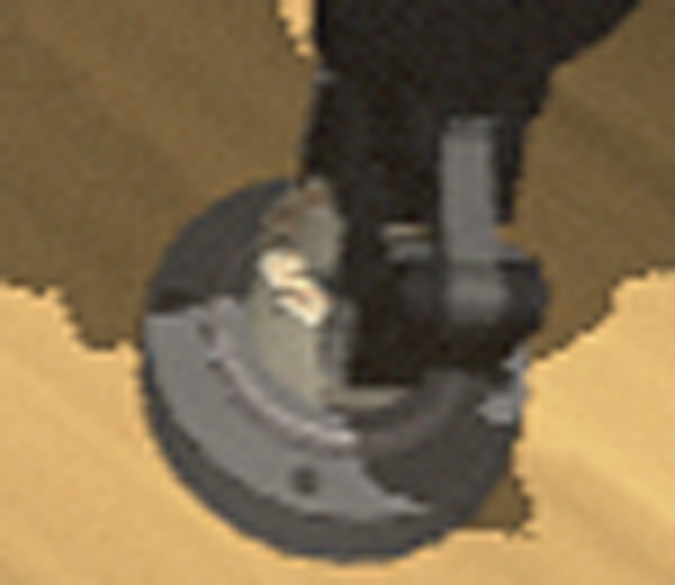

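The rim ring's front is at (350,440) and its left edge at ~208. The roll's left edge is at 250 and its bottom front at ~408, so the roll rests on the rim's far side, ~3 mm too far in +x. This agrees with the TCP reading. Shifting back and trying again.

Request:
{"api": "apply_moves", "payload": {
  "deltas": [
    [-1,[0,0,0.003],0],
    [-1,[-0.0035,0.0005,0],0],
    [-1,[0,0,0],0]
  ]
}}

```text
t: 6.45
ee_pos: [0.4913, -0.1978, 0.1139]
eef_rot: [-0.003, 0.936, 0.352, 0.009]
force: [-0.1, 0.8, -0.4]
opening: 0.428
```

Request:
{"api": "apply_moves", "payload": {
  "deltas": [
    [-1,[0,0,-0.005],0],
    [-1,[0,0,0],0]
  ]
}}

```text
t: 6.65
ee_pos: [0.4922, -0.1983, 0.113]
eef_rot: [-0.001, 0.936, 0.352, 0.01]
force: [0.4, -0.1, -0.7]
opening: 0.428
```

Request:
{"api": "apply_moves", "payload": {
  "deltas": [
    [-1,[0,0,-0.004],0],
    [-1,[0,0,0],0]
  ]
}}

```text
t: 6.85
ee_pos: [0.4929, -0.1988, 0.113]
eef_rot: [0.0, 0.936, 0.352, 0.012]
force: [0.2, 0.1, -1.9]
opening: 0.427
```

Request:
{"api": "apply_moves", "payload": {
  "deltas": [
    [-1,[0,0,-0.003],0],
    [-1,[0,0,0],0]
  ]
}}

```text
t: 7.05
ee_pos: [0.4935, -0.1991, 0.1126]
eef_rot: [0.001, 0.936, 0.352, 0.013]
force: [0.9, 0.1, -0.8]
opening: 0.427
```

Run:
```python
from h import *
st=status.state();print(st["ee_pos"],st["force"],st["moment"])
c=camera("side")
im=c["img"]
for col in (392,394,396,398,400,402,404,406): print(col,[int(x) for x in im[330:356,col].mean(1)])
print([int(x) for x in im[333,380:412].mean(1)],'row333 from col 380')
cv2.imwrite("pics/c7.png",cv2.resize(im[305:365,372:437],None,fx=9,fy=9,interpolation=cv2.INTER_CUBIC))
```

```text
[ 0.49346236 -0.19911858  0.11261063] [ 0.94347203  0.09801566 -0.75037177] [-0.02046673  0.05776667 -0.00066327]
392 [76, 72, 71, 67, 93, 122, 122, 129, 139, 131, 149, 112, 106, 118, 102, 117, 122, 119, 123, 121, 118, 123, 104, 75, 80, 80]
394 [60, 69, 76, 88, 99, 118, 119, 120, 122, 122, 119, 135, 143, 146, 115, 105, 102, 120, 125, 125, 124, 121, 122, 111, 77, 79]
396 [185, 172, 118, 124, 129, 127, 128, 132, 136, 134, 132, 138, 116, 123, 135, 138, 113, 109, 120, 117, 120, 121, 118, 119, 120, 79]
398 [173, 216, 176, 143, 180, 132, 136, 141, 138, 138, 141, 141, 141, 126, 115, 136, 155, 124, 105, 110, 122, 123, 122, 121, 122, 118]
400 [153, 136, 211, 151, 167, 209, 167, 143, 146, 148, 144, 145, 145, 139, 139, 114, 126, 152, 123, 94, 124, 114, 84, 79, 85, 123]
402 [119, 76, 96, 148, 156, 170, 158, 113, 103, 116, 138, 125, 126, 129, 128, 138, 87, 148, 145, 115, 101, 121, 109, 100, 107, 119]
404 [62, 43, 43, 64, 64, 85, 100, 108, 94, 109, 106, 89, 95, 113, 116, 116, 67, 127, 169, 119, 89, 124, 121, 118, 123, 120]
406 [36, 40, 39, 39, 40, 49, 50, 37, 46, 44, 33, 40, 19, 30, 96, 117, 86, 64, 123, 103, 94, 88, 126, 125, 120, 123]
[90, 90, 83, 70, 56, 48, 47, 49, 59, 63, 64, 75, 67, 60, 88, 113, 124, 125, 143, 136, 151, 180, 148, 95, 64, 46, 39, 41, 34, 32, 53, 47] row333 from col 380
```

View pics/c7.png

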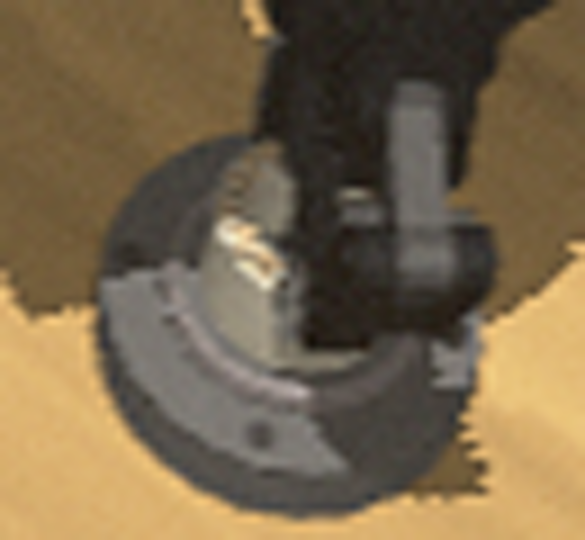

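The roll's left edge is at 203 against the ring's left at ~167, and its bottom edge meets the rim's near inside edge with only a 1-pixel dark gap. It is centred within ~2 mm, so it stands on the seat. Letting go and rising.

Request:
{"api": "apply_moves", "payload": {
  "deltas": [
    [1,[0,0,0],0],
    [1,[0,0,0],0],
    [1,[0,0,0],0],
    [1,[0,0,0],0],
    [1,[0,0,0],0]
  ]
}}

```text
t: 7.6
ee_pos: [0.4929, -0.1989, 0.1094]
eef_rot: [-0.0, 0.936, 0.352, 0.011]
force: [-0.4, -0.6, -0.4]
opening: 1.0
```

Request:
{"api": "apply_moves", "payload": {
  "deltas": [
    [1,[0,0,0.01],0],
    [1,[0,0,0.03],0],
    [1,[0,0,0.03],0],
    [1,[0,0,0.03],0],
    [1,[0,0.03,0],0]
  ]
}}

```text
t: 8.1
ee_pos: [0.493, -0.1706, 0.2139]
eef_rot: [-0.0, 0.937, 0.35, 0.011]
force: [0.9, 0.1, 0.1]
opening: 1.003
```

Request:
{"api": "apply_moves", "payload": {
  "deltas": [
    [1,[0.02,0.04,0],0],
    [1,[0.02,0.04,0],0],
    [1,[0.02,0.03,0],0],
    [1,[0.02,0.01,0],0],
    [1,[0,0,0],0]
  ]
}}

```text
t: 8.6
ee_pos: [0.5752, -0.044, 0.2209]
eef_rot: [0.002, 0.937, 0.35, 0.015]
force: [0.0, -0.1, 0.5]
opening: 1.001
```

Run:
```python
from h import *
from scipy.spatial.transform import Rotation as Ro
st=status.state();p=st["ee_pos"];q=st["eef_rot"];print(p,Ro.from_quat(np.r_[q[1:],q[0]]).as_matrix().round(3).tolist(),st["force"],st["opening"])
import pickle
c=camera("side");pickle.dump(c,open("side1.pkl","wb"));t=camera("top");pickle.dump(t,open("top1.pkl","wb"))
m=np.zeros((640,800,3),np.uint8)
a=cv2.resize(c["img"][300:365,365:440],None,fx=5.3,fy=5.3,interpolation=cv2.INTER_CUBIC)
m=np.hstack([a,cv2.resize(t["img"][215:280,405:480],None,fx=5.3,fy=5.3,interpolation=cv2.INTER_CUBIC)])
cv2.imwrite("pics/c8.png",m)
# numeric: pale pixels (roll) in both views
for n,k,r in(("side",c,(300,365,365,440)),("top",t,(215,280,405,480))):
    g=k["img"][r[0]:r[1],r[2]:r[3]].astype(int); 
    d=g.mean(2); w=(g[...,2]-g[...,0]); msk=(d>135)&(abs(w)<60)
    ys,xs=np.nonzero(msk); print(n,len(xs), xs.min()+r[2],xs.max()+r[2],ys.min()+r[0],ys.max()+r[0])
C=[.4935,-.197]
th=np.linspace(0,2*np.pi,60)
for n,k in(("side",c),("top",t)):
  P=proj(k,[[C[0]+.02*np.cos(a),C[1]+.02*np.sin(a),z] for a in th for z in(.02,.048)]);print("exp",n,P.min(0),P.max(0))
```

```text
[ 0.57524064 -0.04402478  0.22093422] [[0.755, 0.656, 0.029], [0.656, -0.755, 0.007], [0.026, 0.013, -1.0]] [ 0.02386307 -0.10244218  0.4687787 ] 1.0009720555368344
side 108 396 417 320 348
top 39 438 447 250 258
exp side [392.4 320.1] [416.1 347.5]
exp top [434.  241.6] [453.  258.2]
```

Numerically the roll's pale extent is cols 396–417, rows 320–348, against 392–416 and 320–347.5 expected for standing on the seat. The tool has picked up 1.7° of tilt, so I'm testing whether a quick move in and a slow move out takes it off.

Request:
{"api": "apply_moves", "payload": {
  "deltas": [
    [1,[-0.05,0,0],0],
    [1,[-0.05,0,0],0],
    [1,[0,0,0],0],
    [1,[0,0,0],0]
  ]
}}

```text
t: 9.1
ee_pos: [0.464, -0.0476, 0.2189]
eef_rot: [0.0, 0.938, 0.348, 0.009]
force: [0.7, -0.2, 1.0]
opening: 1.001
```

Request:
{"api": "apply_moves", "payload": {
  "deltas": [
    [1,[0.015,0,0],0],
    [1,[0.015,0,0],0],
    [1,[0.015,0,0],0],
    [1,[0.015,0,0],0],
    [1,[0,0,0],0]
  ]
}}

```text
t: 9.6
ee_pos: [0.5352, -0.0503, 0.2205]
eef_rot: [0.002, 0.938, 0.346, 0.013]
force: [0.1, -0.3, 0.1]
opening: 1.0
```

The tilt change reverts with the move, and 1.7° is harmless here. Proceeding to the lid.

Request:
{"api": "apply_moves", "payload": {
  "deltas": [
    [1,[0.02,0.003,-0.03],0],
    [1,[0.018,0.003,-0.03],0],
    [1,[0,0,-0.02],0],
    [1,[0,0,0],0]
  ]
}}

```text
t: 10.0
ee_pos: [0.5817, -0.0449, 0.1385]
eef_rot: [0.004, 0.938, 0.347, 0.016]
force: [-0.2, -0.3, 0.2]
opening: 0.998
```

Run:
```python
from h import *
from scipy.spatial.transform import Rotation as Ro
st=status.state();p=st["ee_pos"];q=st["eef_rot"];R=Ro.from_quat(np.r_[q[1:],q[0]]).as_matrix();print(p,R[:,2].round(3),st["opening"])
print("grasp pt",p+R[:,2]*.05)
# lid fit from initial side/top images: cap/cup outline scores
import pickle
t=pickle.load(open("top0.pkl","rb"));s=pickle.load(open("side0.pkl","rb"))
# dark cap pixels in top/side view
for n,k,r in(("top",t,(190,245,360,405)),("side",s,(240,295,345,395))):
    g=k["img"][r[0]:r[1],r[2]:r[3]].astype(int);m=(g.max(2)<75)&(g.max(2)-g.min(2)<18)
    m=cv2.morphologyEx(m.astype(np.uint8),cv2.MORPH_OPEN,np.ones((3,3)))
    N,l,st_,ce=cv2.connectedComponentsWithStats(m);i=1+np.argmax(st_[1:,4]);print(n,st_[i],ce[i]+[r[2],r[0]], atz(k,*(ce[i]+[r[2],r[0]]),.043))
```

```text
[ 0.58169593 -0.0448963   0.13854932] [ 0.033  0.003 -0.999] 0.9981005176487984
grasp pt [ 0.58334794 -0.04472892  0.0885769 ]
top [ 12  16  22  21 378] [382.42857143 215.95767196] [ 0.5764 -0.0419  0.043 ]
side [ 10  10  27  25 524] [367.95801527 262.01335878] [ 0.5765 -0.0441  0.043 ]
```

Request:
{"api": "apply_moves", "payload": {
  "deltas": [
    [1,[-0.007,0.001,-0.02],0],
    [1,[0,0,-0.02],0],
    [1,[0,0,-0.005],0],
    [1,[0,0,0],0]
  ]
}}

```text
t: 10.4
ee_pos: [0.5785, -0.0443, 0.0945]
eef_rot: [0.005, 0.938, 0.347, 0.018]
force: [-0.2, -0.2, -0.4]
opening: 0.999
```

```bash
cat > s.py <<'E'
from h import *
from scipy.spatial.transform import Rotation as Ro
st=status.state();p=st["ee_pos"];q=st["eef_rot"];R=Ro.from_quat(np.r_[q[1:],q[0]]).as_matrix();print(st["t"],p.round(4),R[:,2].round(3),st["opening"],st["force"].round(1))
print("grasp pt",(p+R[:,2]*.05).round(4))
E
python3 s.py
```

```text
10.4 [ 0.5785 -0.0443  0.0945] [ 0.037  0.003 -0.999] 0.9985710772874473 [-0.2 -0.2 -0.4]
grasp pt [ 0.5804 -0.0442  0.0445]
```

Request:
{"api": "apply_moves", "payload": {
  "deltas": [
    [1,[-0.005,0,-0.008],0],
    [1,[0,0,-0.007],0],
    [1,[0,0,0],0]
  ]
}}

```text
t: 10.7
ee_pos: [0.5751, -0.0447, 0.0814]
eef_rot: [0.006, 0.938, 0.347, 0.02]
force: [0.2, -0.8, -0.5]
opening: 1.0
```

```bash
python3 s.py
```

```text
10.7 [ 0.5751 -0.0447  0.0814] [ 0.042  0.002 -0.999] 0.9998983579819234 [ 0.2 -0.8 -0.5]
grasp pt [ 0.5772 -0.0446  0.0314]
```

Request:
{"api": "apply_moves", "payload": {
  "deltas": [
    [1,[-0.002,0.001,-0.004],0],
    [-1,[0,0,0],0],
    [-1,[0,0,0],0],
    [-1,[0,0,0],0],
    [-1,[0,0,0],0]
  ]
}}

```text
t: 11.2
ee_pos: [0.5735, -0.0438, 0.0794]
eef_rot: [0.007, 0.938, 0.347, 0.021]
force: [0.9, 0.6, -1.7]
opening: 0.776
```

```bash
python3 s.py
```

```text
11.2 [ 0.5735 -0.0438  0.0794] [ 0.044  0.001 -0.999] 0.7756221702280007 [ 0.9  0.6 -1.7]
grasp pt [ 0.5757 -0.0438  0.0295]
```

Gripped at 0.776 (~66 mm), which matches the 67 mm cup. Lifting and looking numerically.

Request:
{"api": "apply_moves", "payload": {
  "deltas": [
    [-1,[0,0,0],0],
    [-1,[0,0,0.01],0],
    [-1,[0,0,0.02],0],
    [-1,[0,0,0.025],0],
    [-1,[0,0,0.025],0]
  ]
}}

```text
t: 11.7
ee_pos: [0.5697, -0.0432, 0.1581]
eef_rot: [0.004, 0.938, 0.347, 0.016]
force: [0.5, -0.6, -1.8]
opening: 0.773
```

Request:
{"api": "apply_moves", "payload": {
  "deltas": [
    [-1,[-0.008,-0.015,0.01],0],
    [-1,[-0.014,-0.025,0],0],
    [-1,[-0.014,-0.025,0],0],
    [-1,[-0.014,-0.025,0],0],
    [-1,[-0.01,-0.02,0],0]
  ]
}}

```text
t: 12.2
ee_pos: [0.5091, -0.1565, 0.1742]
eef_rot: [0.007, 0.937, 0.35, 0.02]
force: [-0.2, 0.6, -2.3]
opening: 0.775
```

```bash
python3 s.py
```

```text
12.2 [ 0.5091 -0.1565  0.1742] [ 0.042  0.001 -0.999] 0.774867585849388 [-0.2  0.6 -2.3]
grasp pt [ 0.5112 -0.1565  0.1243]
```

Wrist force −2.3 N fits both lids being carried. Both cameras agree on the lid→base displacement to within 1 mm (−0.083, −0.154), so the TCP target is (0.4906, −0.1975).

Request:
{"api": "apply_moves", "payload": {
  "deltas": [
    [-1,[-0.009,-0.02,0],0],
    [-1,[-0.007,-0.016,0],0],
    [-1,[0,0,-0.01],0],
    [-1,[0,0,0],0]
  ]
}}

```text
t: 12.6
ee_pos: [0.4869, -0.1981, 0.1635]
eef_rot: [0.007, 0.938, 0.347, 0.018]
force: [-0.6, 0.1, -1.4]
opening: 0.772
```

```bash
python3 s.py
```

```text
12.6 [ 0.4869 -0.1981  0.1635] [ 0.038 -0.    -0.999] 0.7721434213048487 [-0.6  0.1 -1.4]
grasp pt [ 0.4888 -0.1981  0.1135]
```

Request:
{"api": "apply_moves", "payload": {
  "deltas": [
    [-1,[0.003,0.0005,-0.01],0],
    [-1,[0,0,-0.015],0],
    [-1,[0,0,-0.01],0],
    [-1,[0,0,0],0]
  ]
}}

```text
t: 13.0
ee_pos: [0.4905, -0.1955, 0.1255]
eef_rot: [0.006, 0.937, 0.348, 0.018]
force: [-0.4, 1.0, -2.8]
opening: 0.768
```

```bash
python3 s.py
```

```text
13.0 [ 0.4905 -0.1955  0.1255] [ 0.038  0.001 -0.999] 0.7679688294122994 [-0.4  1.  -2.8]
grasp pt [ 0.4924 -0.1955  0.0756]
```

Request:
{"api": "apply_moves", "payload": {
  "deltas": [
    [-1,[0,-0.002,-0.008],0],
    [-1,[0,0,-0.005],0],
    [-1,[0,0,0],0]
  ]
}}

```text
t: 13.3
ee_pos: [0.4913, -0.1967, 0.1112]
eef_rot: [0.006, 0.937, 0.349, 0.018]
force: [-0.3, -0.0, -1.4]
opening: 0.771
```

```bash
python3 s.py
python3 - <<'E'
from h import *
c=camera("side")
P=(proj(c,[[.4935,-.197,.02],[.4935,-.197,.03]]));print(P)
cv2.imwrite("pics/c9.png",cv2.resize(c["img"][285:370,355:455],None,fx=6,fy=6,interpolation=cv2.INTER_CUBIC))
E
```

```text
13.3 [ 0.4913 -0.1967  0.1112] [ 0.037  0.002 -0.999] 0.7713392894272543 [-0.3 -0.  -1.4]
grasp pt [ 0.4931 -0.1966  0.0613]
[[403.1 337.7]
 [403.8 334.9]]
```

View pics/c9.png

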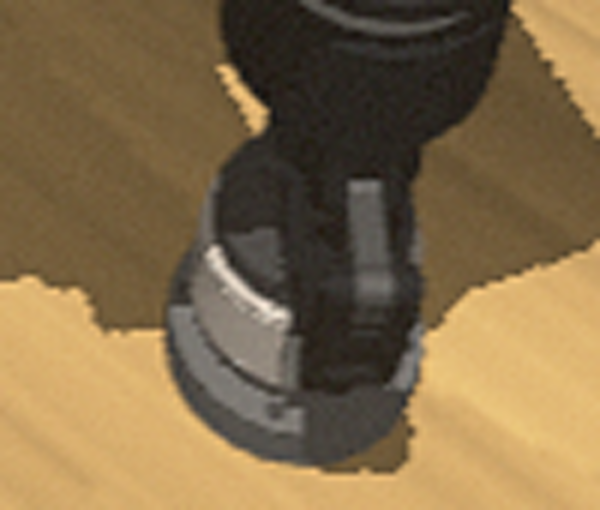

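The cup (left bottom edge ~(190,320), front bottom ~(280,385)) with the dark cap still nested sits level over the base, which shows an even margin around it. Lowering to the seat.

Request:
{"api": "apply_moves", "payload": {
  "deltas": [
    [-1,[0,-0.0005,-0.005],0],
    [-1,[0,0,0],0]
  ]
}}

```text
t: 13.55
ee_pos: [0.4918, -0.1975, 0.1067]
eef_rot: [0.006, 0.937, 0.349, 0.018]
force: [0.4, -0.4, -1.6]
opening: 0.77
```

Request:
{"api": "apply_moves", "payload": {
  "deltas": [
    [-1,[0,0,-0.004],0],
    [-1,[0,0,0],0]
  ]
}}

```text
t: 13.75
ee_pos: [0.492, -0.1977, 0.1028]
eef_rot: [0.007, 0.937, 0.349, 0.019]
force: [0.2, 0.1, -2.0]
opening: 0.769
```

Request:
{"api": "apply_moves", "payload": {
  "deltas": [
    [-1,[0,0,-0.004],0],
    [-1,[0,0,0],0]
  ]
}}

```text
t: 13.95
ee_pos: [0.4925, -0.1981, 0.0991]
eef_rot: [0.007, 0.937, 0.349, 0.019]
force: [0.3, -0.6, -2.3]
opening: 0.775
```

```bash
python3 s.py
```

```text
13.95 [ 0.4925 -0.1981  0.0991] [ 0.041 -0.    -0.999] 0.7754962509193297 [ 0.3 -0.6 -2.3]
grasp pt [ 0.4946 -0.1981  0.0491]
```

At 0.0991 it is past the rim (catching on it would stop at ~0.105). One more small step to feel the seat.

Request:
{"api": "apply_moves", "payload": {
  "deltas": [
    [-1,[-0.001,0.0005,-0.003],0]
  ]
}}

```text
t: 14.05
ee_pos: [0.4926, -0.1981, 0.0986]
eef_rot: [0.009, 0.937, 0.349, 0.02]
force: [-8.7, 4.1, 48.3]
opening: 0.773
```

Request:
{"api": "apply_moves", "payload": {
  "deltas": [
    [-1,[0,0,-0.003],0]
  ]
}}

```text
t: 14.15
ee_pos: [0.4925, -0.1981, 0.0987]
eef_rot: [0.009, 0.937, 0.349, 0.021]
force: [-10.4, 4.0, 36.1]
opening: 0.774
```

It stops hard at 0.0986, so it is fully home. Releasing and rising.

Request:
{"api": "apply_moves", "payload": {
  "deltas": [
    [-1,[0,0,0],0],
    [1,[0,0,0],0],
    [1,[0,0,0],0],
    [1,[0,0,0],0],
    [1,[0,0,0],0]
  ]
}}

```text
t: 14.65
ee_pos: [0.4931, -0.1984, 0.1001]
eef_rot: [0.01, 0.937, 0.349, 0.022]
force: [-0.3, 0.6, 0.5]
opening: 1.005
```

Request:
{"api": "apply_moves", "payload": {
  "deltas": [
    [1,[0,0,0.01],0],
    [1,[0,0,0.02],0],
    [1,[0,0,0.02],0],
    [1,[0,0,0.02],0],
    [1,[0,0,0],0]
  ]
}}

```text
t: 15.15
ee_pos: [0.4925, -0.1981, 0.1723]
eef_rot: [0.009, 0.937, 0.349, 0.021]
force: [0.8, -0.7, -0.2]
opening: 1.001
```

```bash
python3 s.py
python3 - <<'E'
from h import *
import pickle
s=camera("side");t=camera("top")
r=(290,360,375,440);g=s["img"][r[0]:r[1],r[2]:r[3]].astype(int).mean(2)
for row in range(0,70,3): print(row+290,' '.join('%3d'%x for x in g[row,::3]))
C=[.4935,-.197];cam=np.array([.0652,-.3814]);d=(C-cam)/np.linalg.norm(C-cam)
for n,r_,z in(("cup bottom",.0335,.02),("cup top",.0335,.055),("base edge",.04,.02),("cap top",.03,.067),("knobtop",.01,.081)):
    e=np.array([d[1],-d[0]]);print(n,proj(s,[[*(C-d*r_),z],[*(C-e*r_),z],[*(C+e*r_),z]]).tolist())
E
```

```text
15.15 [ 0.4925 -0.1981  0.1723] [ 0.045 -0.002 -0.999] 1.000588500850311 [ 0.8 -0.7 -0.2]
grasp pt [ 0.4947 -0.1982  0.1224]
290  84  84  86  85  82  85  77  79 136 170 166  63  34  33  35  35  38  33  30  43  79  79
293  89  89  84 151 171 164 166 162 151 146 157  48  51  30  39  72  86  50  32  76  80  77
296  89  86  92  79 164 167 162 165 164 157 105  41  48  33  36  72  81  63  41  74  75  76
299  87  86  89  89 145 164 165 163 158 165 162  81  49  89  56  56  81  67  41  79  78  72
302  86  90  87  89  85 171 163 164 166 161 165  48  48  75  86  46  86  84  42  79  78  78
305  90  90  86  86  87 152 170 168 162 168 117  42  52  45  44  46  85  80  48  42  81  80
308  90  90  91  87  86  81 177 170 168 167  80  90  45  45  47  57  96 103  59  53  83  77
311  88  92  89  95  91  90 147 180  41  42  42  46  29  48  38  36  58  58  39  39  86  85
314  84  82  85  92  95  90  87  40  49  42  45  45  33  42  37  39  59  64  36  41  79  86
317  83  82  84  82  94  92  47  49  48  40  42  58  34  40  38  37  28  37  36  67  78  77
320  87  84  82  83  87  98  45  47  44  52  77  77  36
[... 822 characters left out ...]
26 129 103 104  84  62  92  85 176 177 172
350 165 167 169 138  73 110 115 115 131 132 132 126 123 102  74  63  73  86  86 180 178 174
353 165 164 166 172  87  75  81 112  92  93 106 106 115  62  65  64  81  80 141 164 174 177
356 162 163 166 163 170  92  77  78  90 121 119 115 120  86  64  72  83  82 164 155 162 169
359 162 163 165 169 165 166 138  76  78  78  80  74  74  72  76  77  85  80 165 156 154 159
cup bottom [[399.3, 353.3], [385.7, 332.3], [420.9, 343.2]]
cup top [[401.8, 343.2], [387.7, 322.0], [423.9, 333.0]]
base edge [[398.6, 356.4], [382.4, 331.3], [424.3, 344.3]]
cap top [[403.1, 337.9], [390.3, 318.9], [423.1, 328.8]]
knobtop [[406.5, 324.1], [402.1, 317.8], [413.1, 321.1]]
```

Numerically the cup's front bottom edge is at row ~353 (353.3 expected when home) and its top edge at ~341 (343 expected). The height and the TCP stop agree, so the lid is home. Now the knob, with jaws half open.

Request:
{"api": "apply_moves", "payload": {
  "deltas": [
    [0,[-0.001,0,0],0],
    [0,[0,0,0],0],
    [0,[0,0,0],0],
    [0,[0,0,-0.012],0],
    [0,[0,0,0],0]
  ]
}}

```text
t: 15.75
ee_pos: [0.4877, -0.1963, 0.1536]
eef_rot: [0.005, 0.937, 0.349, 0.017]
force: [-1.0, -0.6, -0.7]
opening: 0.496
```

Request:
{"api": "apply_moves", "payload": {
  "deltas": [
    [0,[0,0,-0.008],0],
    [0,[0,0,-0.003],0],
    [0,[0,0,0],0]
  ]
}}

```text
t: 16.05
ee_pos: [0.4872, -0.1961, 0.1402]
eef_rot: [0.004, 0.937, 0.349, 0.016]
force: [-0.8, 0.6, -0.4]
opening: 0.504
```

```bash
python3 s.py
```

```text
16.05 [ 0.4872 -0.1961  0.1402] [ 0.033  0.004 -0.999] 0.5040205310682709 [-0.8  0.6 -0.4]
grasp pt [ 0.4889 -0.1959  0.0903]
```

Request:
{"api": "apply_moves", "payload": {
  "deltas": [
    [0,[0.004,-0.0015,0.003],0],
    [0,[0,0,0],0]
  ]
}}

```text
t: 16.25
ee_pos: [0.4916, -0.1978, 0.1432]
eef_rot: [0.004, 0.937, 0.349, 0.016]
force: [-0.2, -0.6, -0.1]
opening: 0.499
```

```bash
python3 s.py
```

```text
16.25 [ 0.4916 -0.1978  0.1432] [ 0.032  0.004 -0.999] 0.49944048709642386 [-0.2 -0.6 -0.1]
grasp pt [ 0.4932 -0.1976  0.0932]
```

Request:
{"api": "apply_moves", "payload": {
  "deltas": [
    [-1,[0,0,0],0],
    [-1,[0,0,0],0],
    [-1,[0,0,0],0],
    [-1,[0,0,0],0],
    [-1,[0,0,0],0]
  ]
}}

```text
t: 16.75
ee_pos: [0.4922, -0.1979, 0.1444]
eef_rot: [0.004, 0.937, 0.349, 0.017]
force: [0.1, 0.8, 0.7]
opening: 0.198
```

```bash
python3 s.py
```

```text
16.75 [ 0.4922 -0.1979  0.1444] [ 0.034  0.003 -0.999] 0.19759597975160245 [0.1 0.8 0.7]
grasp pt [ 0.4939 -0.1978  0.0944]
```

The jaws stopped at 0.198, which is consistent with the 20 mm knob (readings run ~3 mm low). Lifting slowly.

Request:
{"api": "apply_moves", "payload": {
  "deltas": [
    [-1,[0,0,0],0],
    [-1,[0,0,0.004],0],
    [-1,[0,0,0.008],0],
    [-1,[0,0,0.015],0],
    [-1,[0,0,0],0]
  ]
}}

```text
t: 17.25
ee_pos: [0.4917, -0.1977, 0.1726]
eef_rot: [0.004, 0.937, 0.349, 0.016]
force: [0.4, -0.1, -0.5]
opening: 0.197
```

Request:
{"api": "apply_moves", "payload": {
  "deltas": [
    [-1,[0,0,0.015],0],
    [-1,[0,0,0.02],0],
    [-1,[0,0,0.02],0],
    [-1,[0,0,0.012],0],
    [-1,[0,0,0],0]
  ]
}}

```text
t: 17.75
ee_pos: [0.4907, -0.1973, 0.2414]
eef_rot: [0.003, 0.937, 0.349, 0.016]
force: [1.4, -0.4, -0.6]
opening: 0.194
```

```bash
python3 s.py
python3 - <<'E'
from h import *
s=camera("side")
r=(255,360,375,440);g=s["img"][r[0]:r[1],r[2]:r[3]].astype(int).mean(2)
for row in range(0,105,3): print(row+r[0],' '.join('%3d'%x for x in g[row,::3]))
C=[.4945,-.1978];cam=np.array([.0652,-.3814]);d=(C-cam)/np.linalg.norm(C-cam);e=np.array([d[1],-d[0]])
for n,r_,z in(("cup bottom",.0335,.02),("cup top",.0335,.055),("collar",.022,.061),("cap bot",.03,.155),("cap top",.03,.167)):
    print(n,proj(s,[[*(C-d*r_),z],[*(C-e*r_),z],[*(C+e*r_),z]]).tolist())
E
```

```text
17.75 [ 0.4907 -0.1973  0.2414] [ 0.032  0.005 -0.999] 0.1937739132627366 [ 1.4 -0.4 -0.6]
grasp pt [ 0.4923 -0.1971  0.1915]
255 147 148 147 146 150 148 142 133 134 117  72  67  31  37  39  31  33  36  33  33  37  36
258 135 137 146 146 143 146 151 145 141 132 140  88  23  38  31  29  30  37  30  28  33  34
261 142 141 135 146 148 145 145 149 149 141 135 132  37  31  26  27  41  38  32  31  38  27
264 149 146 139 134 136 147 143 147 149 151 147 146  27  31  33  29  39  46  77  72  39 117
267 146 147 145 142 137 137 148 146 148 147 150 149  56  30  26  37  37  69 100  72  39  68
270 155 147 148 148 148 137 136 136 150 150 146 152  58  37  29  26  23  86  97  80  37  77
273 145 155 151 149 153 145 144 141 101  68  78  76  27  41  39  32  29  74  99  79  68  76
276 144 143 155 162  73  76  76  73  75  73  73  75  31  35  38  32  25  70 100  95  80  75
279  73  76  74  78  83  80  76  78  79  60  46  55  29  32  26  87 103  60  95  98  85  73
282  83  85  80  73  73  80  81  77  67  44  47  43  27  34  35  32  45  63  81  79  46  50
285  84  81  83  81  77  70  71  79  43  43  43  46  5
[... 1832 characters left out ...]
5 125 117 121 110  96 113 178 173 168 165 167
348 158 164 155  85  67 114 112 125 125 128 126 127 123 113 105 112 103 170 174 167 168 164
351 158 155 166 163  73  83 115 109 120 129 122 123 116 111 110 111 126 152 160 170 173 171
354 161 159 158 162 137  74  73 117 104  97 110 113 111 110 109  54 159 147 146 157 162 173
357 155 159 155 159 157 152  73  78  77  67  92  92  63  72  62 139 157 157 150 147 153 160
cup bottom [[400.0, 353.2], [386.4, 332.2], [421.5, 343.2]]
cup top [[402.4, 343.0], [388.4, 321.9], [424.6, 333.0]]
collar [[404.2, 335.8], [394.9, 321.9], [418.8, 329.2]]
cap bot [[410.9, 308.7], [396.8, 289.4], [432.4, 299.6]]
cap top [[412.0, 304.4], [397.7, 285.0], [433.7, 295.2]]
```

The dark cap now spans rows ~280–307 (308.7 expected for its underside at +10 cm). The bright inner lid top and collar stay at rows 321–343, as expected on the base. Topping up 3 mm, settling, then handing in.

Request:
{"api": "apply_moves", "payload": {
  "deltas": [
    [-1,[0,0,0.003],0],
    [-1,[0,0,0],0],
    [-1,[0,0,0],0],
    [-1,[0,0,0],0],
    [-1,[0,0,0],0]
  ]
}}

```text
t: 18.3
ee_pos: [0.4885, -0.1962, 0.2403]
eef_rot: [0.001, 0.937, 0.349, 0.013]
force: [0.4, 0.2, -0.5]
opening: 0.202
```

```bash
python3 s.py; python3 -c "
from rig import status,finish_job
print(abs(status.state()['qvel']).max()); print(finish_job())"
```

```text
18.3 [ 0.4885 -0.1962  0.2403] [ 0.025  0.008 -1.   ] 0.2019781078298203 [ 0.4  0.2 -0.5]
grasp pt [ 0.4898 -0.1958  0.1903]
0.00595940085949467
the job is handed in; nothing more can be done
None
```

The job is done and handed in at 18.3 s of the 62 s allowed. The roll stands in the dispenser base, the inner lid is home over it, and the gripper holds the outer lid by its knob.

**Last checks:**
- **Roll:** its outline matched a roll standing on the seat, within about 4 pixels sideways and 1 pixel in height.
- **Inner lid:** it stopped hard about 19 mm above its height on the bench (20 mm expected). Its edges in the side view were within 2 pixels of the home position, and it stayed there when the outer lid was lifted.
- **Outer lid:** it was lifted about 96 mm above its resting place, with the arm nearly still (joint speeds under 0.006 rad/s). The jaw reading of 0.20 fits the knob.

**Less clean points:**
- **Tool tilt:** the tool picked up a tilt of 1 to 2.5° along the way that I could not remove. It was about 1.5° at the end, and had changed by about 0.6° since the knob was gripped.
- **Last 3 mm raise:** this did not take. The arm ended about 1 mm lower and 2 mm sideways from where it was before.
- **Seating force:** pressing the lid home gave a brief 48 N at the wrist, through the fingers rather than the gripper's body.
- **Roll pick-up:** the roll rose about 8 mm on its post as the jaws closed, so it was held by about its top 10 mm.
- **Final look:** I had used all 12 pictures, so the last checks of the lids were made from pixel values, not by eye.

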